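# Set a straightedge against two shelf pins and weight it down

## Task

Lay the steel straightedge flat on the white cabinet side, on that side of the two brass shelf pins that faces the panel's middle, and slide it up until one long edge presses lightly on both pins at once; the pins only sit in their holes, so do not shove hard. Then set the green weight softly upright on the straightedge, midway across its width and between the two pins, so that it stays against both while the shelf line is drawn. Leave the tape measure, the glue bottle and the pin bin where they are.

Things in the scene. Friction and masses are not known exactly. Their poses are not given: they have to be found in the camera images.
- panel: White cabinet side, 280 x 200 x 19 mm, lying fixed on a thin non-slip mat on the bench; it does not move. Origin at bench level under its centre; its upper face is 22 mm above the origin. x runs along its 280 mm length, y along its 200 mm width, z up. Two columns of small dark holes run along x at y = +63 and -63 mm. The pins stand on the half at negative x, so the straightedge belongs on their +x side.
- pin_a: Brass shelf pin, 10 mm in diameter, standing 16 mm above the panel's face, plugged into it at panel x = -48 mm, y = +63 mm. It does not shift in use, but bears only a light push: over 7 N counts as levered out of its hole. Origin on its axis at the panel's face.
- pin_b: The other brass shelf pin, the same, at panel x = -48 mm, y = -63 mm, so 126 mm from pin_a. It does not shift in use, but bears only a light push: over 7 N counts as levered out of its hole. Origin on its axis at the panel's face.
- straightedge: Loose flat steel bar, 200 x 40 x 8 mm, about 0.5 kg, with dark graduation ticks along one long edge; it lies on the bench to one side of the panel, left or right. Origin at the centre of its underside; x along its 200 mm length, y across its 40 mm width, z up. Either long edge may go to the pins; pushed hard against them, its far edge rides up off the panel. Against a pin, the pin's axis is 25 mm from the bar's long centre line.
- weight: Loose steel layout weight, about 0.6 kg, 70 mm tall, standing on the bench on the other side of the panel: a green round body 46 mm in diameter and 38 mm high, a 18 mm neck, and on top a bright steel knob 26 mm in diameter from 48 to 70 mm above its base. Origin at the centre of its base, z up. Take it by the knob.
- tape_measure: Bystander: yellow tape measure, 72 x 38 x 62 mm, loose on the bench. Origin at the centre of its underside.
- glue: Bystander: white glue bottle with a red label and orange cap, 60 mm in diameter, 150 mm tall, loose. Origin at the centre of its base.
- pin_bin: Bystander: red open bin of spare pins, 130 x 90 x 50 mm, loose. Origin at the centre of its underside.
Mind the look-alikes: they are no part of the job. Of the things that look like the straightedge, take the one that is farthest to the robot's left at the start.

How it is judged:
On the way, in this order (a step that is already met when the one before it is completed fails the run):
1. the straightedge lies flat on the panel, on the side of the pins facing the panel's middle, and presses on both pins at once (over 0.5 N on each, 0.2 s) (contact force between straightedge and pin_a above 0.5 N and contact force between straightedge and pin_b above 0.5 N and z of straightedge in the frame of panel between 0.02 and 0.0245 m and angle between straightedge's own z axis and vertical below 0.06 rad and x of straightedge in the frame of panel above -0.048 m), for 0.2 s.
2. after that, the weight stands free and upright on the straightedge (z of weight in the frame of straightedge between 0.006 and 0.0105 m and y of weight in the frame of straightedge between -0.015 and 0.015 m and y of weight in the frame of panel between -0.063 and 0.063 m and angle between weight's own z axis and vertical below 0.05 rad and contact force between weight and the fingers below 0.1 N and contact force between weight and straightedge above 2 N), for 0.2 s.
At the end, for the whole second after the job is handed in: The straightedge lies flat on the panel, on the side of the pins facing the panel's middle, with one and the same long edge against both pins (no gap over 1.5 mm at either); the weight stands upright on it, within 15 mm of its long centre line and between the two pins; both are at rest (z of straightedge in the frame of panel between 0.02 and 0.0245 m and angle between straightedge's own z axis and vertical below 0.03 rad and x of straightedge in the frame of panel above -0.048 m and ((y of pin_a in the frame of straightedge between 0.0235 and 0.0265 m and y of pin_b in the frame of straightedge between 0.0235 and 0.0265 m) or (y of pin_a in the frame of straightedge between -0.0265 and -0.0235 m and y of pin_b in the frame of straightedge between -0.0265 and -0.0235 m)) and x of pin_a in the frame of straightedge between -0.097 and 0.097 m and x of pin_b in the frame of straightedge between -0.097 and 0.097 m and z of weight in the frame of straightedge between 0.006 and 0.0105 m and y of weight in the frame of straightedge between -0.015 and 0.015 m and y of weight in the frame of panel between -0.063 and 0.063 m and angle between weight's own z axis and vertical below 0.05 rad and linear speed of each of straightedge, weight below 0.01 m/s); the robot touches nothing.
It fails at once if a pin is pushed with more than 7 N (contact force between any of pin_a, pin_b and anything else above 7 N).
It fails at once if the weight is let go and falls, from more than about 5 mm (it moves faster than 0.3 m/s out of the fingers) (contact force between weight and the fingers below 0.1 N and linear speed of weight above 0.3 m/s).
It fails at once if the weight is rammed down on the straightedge with more than 45 N (contact force between weight and straightedge above 45 N).
It fails at once if a bystander is moved by more than 15 mm (distance of any of tape_measure, glue, pin_bin from where it was at the start of the episode above 0.015 m).
It also fails if it takes over 56 s, if anything falls off the work surface, if the arm or the gripper's body presses on something with over 40 N, if the wrist force passes 120 N, or if a joint passes its speed limit or range.

## Robot

A 7-joint arm with a two-finger parallel gripper is mounted at the origin on the work surface. World frame = base frame: x ahead of the robot, y to its left, z up, the work surface at z = 0. Lengths are in m, angles in rad, forces in N, time in s.
With the tool pointing down it reaches from about 0.425 to 0.825 m from the base axis. Payload 3.6 kg.
Tool frame: the origin (TCP) lies at the very end of the fingers, on their centre line; the grasp point (between the pads) lies behind it (manip.pinch_z is the z of the grasp point in the tool frame, in m); z points along the fingers, y is the line along which they close (so a half turn about z gives the same grasp; the last joint's range is limited). The gripper opens to 85 mm and grips with 20 to 120 N. Pads are 22 mm wide; open, the fingers measure 114 mm over their backs; the gripper's body (76 mm by 85 mm) begins 54 mm behind the grasp point. The pads swing forward as they close: fully open they stand 13 mm farther back than shut.
Start: joints at [-1.161, 0.615, -0.013, 1.423, 0.008, 1.103, -0.04], TCP at [0.274, 0.589, 0.231] pointing down, gripper open.
Joint ranges: [-3.12, 3.12], [-0.3, 2.06], [-1.34, 1.32], [0.26, 2.42], [-1.36, 4.5], [0.01, 1.98], [-2.84, 2.84]. Speed limits (rad/s): [2.79, 2.79, 3.14, 3.14, 3.14, 3.14, 3.14].

## Interface

Orientations are given as a 3x3 rotation matrix whose columns are the frame's x, y, z axes.
In Python, from cell import manip gives the robot as it stands.
- The arm moves only by the tool send_rows, never from a script. Its arguments are lists of equal length, an entry for each row: "travel": the shift along the tool's x, y, z in mm, a list of three; "angular": the turn, a rotation vector about the tool's x, y, z in rad, a list of three; "claw": the opening, from -1 (shut) to 1 (fully open). A call has 1 to 20 rows; each row shifts and turns the commanded pose from where the row before left it, along the tool's axes as they then stand; what a row does not reach is not made up. A row lasts 1/10 s, in which the tool goes at most 50 mm and 8.59 degrees, less where a joint would pass 70% of its speed; a pose out of reach is approached as far as the arm can. A call with a gripper value outside its range is refused whole. The fingers move at their own pace and stop on an object; "grip_force" is the grip in N (left out, the last holds). Time passes only in rows, so rows that do not move let the fingers close. It gives the time, the measured TCP pose, the force, the opening and the grip force at its end, in the units of the state.
- manip.read_state(): the state, without advancing time (a new reading comes with each control period).
- manip.capture(name): name is "scene" or "top" or "wrist"; returns a dict with "frame" (420x560x3 uint8, red, green, blue), "vertical_fov" (degrees; the focal length in pixels is half the picture's height over the tangent of half this angle, whatever the lens; pixels are square), "cx", "cy" (the principal point, pixels), "eye" and "rotation" of the camera in the world; the wrist camera has in their place "hand_eye" (4x4, takes a point from camera to tool coordinates, whose origin is the TCP and whose axes are the flange's). Camera axes: x right, y up, looking along -z (the intrinsics and any distortion apply to the point x, -y, -z); pixel columns grow to the right and rows downward; lengths in m; the calibration is good to about 2 mm. A picture is of the moment at which its call begins: read the wrist's pose just before it. There is no depth.
- manip.hand_in(): hands the job in; it is judged then, once.
The state is a dict: "time": time; "q": joint angles; "joint_vel": joint speeds; "effort": joint torques, N m; "position": TCP position; "eef_rot": TCP orientation; "ft_force": force on the tool from outside, world axes, zero at the start; "moment": the same for the moment, N m; "width": opening from 0.0 (shut) to 1.0 (fully open); "grasp_force": force on a finger pad.
Only numpy, scipy, OpenCV 4.12 (cv2) and the standard library are available. Lean on these libraries where they do the work, as an engineer would, in place of code of your own. Each camera call takes 0.05 s, during which the arm holds its last target. There are 200 camera calls.

## Working session

There is one attempt and no reset: what is moved stays moved. The work goes in short steps, Python scripts to look and compute and a tool call to move; the robot and the scene stay as the last step left them, time stands still between calls to the robot, and variables do not carry over. Pictures are saved under pics/ and viewed, at most 11 in all, crops included, and the job is handed in when it is done.

Besides the shell and the picture viewer there is one more tool, called after ">>>" as name(argument=value, ...) on one line, values as JSON. send_rows: Moves the arm, as the interface text tells. Its arguments: {"type":"object","properties":{"travel":{"type":"array","items":{"type":"array","items":{"type":"number"}}},"angular":{"type":"array","items":{"type":"array","items":{"type":"number"}}},"claw":{"type":"array","items":{"type":"number"}},"grip_force":{"type":"number"}},"required":["travel","angular","claw"]}

```bash
mkdir -p pics; ls; cat > h.py <<'E'
import numpy as np, cv2
from cell import manip
def cap(n,save=None):
    s=manip.read_state(); c=manip.capture(n)
    if n=="wrist":
        T=np.eye(4);T[:3,:3]=s["eef_rot"];T[:3,3]=s["position"]
        M=T@np.array(c["hand_eye"]);c["eye"]=M[:3,3];c["rotation"]=M[:3,:3]
    c["eye"]=np.array(c["eye"]);c["rotation"]=np.array(c["rotation"])
    if save: cv2.imwrite("pics/"+save,c["frame"][:,:,::-1])
    return c
def foc(c): return 210/np.tan(np.radians(c["vertical_fov"])/2)
def ray(c,u,v,z):
    f=foc(c); d=c["rotation"]@np.array([(u-c["cx"])/f,-(v-c["cy"])/f,-1])
    return c["eye"]+d*(z-c["eye"][2])/d[2]
def proj(c,p):
    q=c["rotation"].T@(np.array(p)-c["eye"]); f=foc(c)
    return c["cx"]+f*q[0]/-q[2], c["cy"]-f*q[1]/-q[2]
E
python3 - <<'E'
from h import *
s=manip.read_state()
for k in s: print(k,np.round(s[k],3).tolist())
print(manip.pinch_z)
for n in("scene","top"):
    c=cap(n,n+"0.png");print({k:(np.round(v,3).tolist()) for k,v in c.items() if k!="frame" and not isinstance(v,str)}, [k for k in c])
E
```

```text
pics
time 0.0
q [-1.161, 0.616, -0.013, 1.425, 0.008, 1.103, -0.04]
joint_vel [-0.001, 0.0, 0.0, -0.002, -0.0, 0.001, -0.001]
effort [-0.001, -46.922, 0.259, -17.103, 0.01, 0.01, -0.0]
position [0.274, 0.589, 0.23]
eef_rot [[-0.907, 0.422, -0.001], [0.422, 0.907, -0.002], [-0.0, -0.003, -1.0]]
ft_force [0.342, -0.467, 0.17]
moment [-0.017, 0.034, 0.013]
grasp_force 0.0
width 1.003
-0.0187
{'vertical_fov': 52.92, 'cx': 285.284, 'cy': 209.241, 'eye': [1.211, 0.324, 1.189], 'rotation': [[-0.421, -0.742, 0.521], [0.907, -0.352, 0.232], [0.012, 0.57, 0.821]]} ['frame', 'vertical_fov', 'cx', 'cy', 'eye', 'rotation']
{'vertical_fov': 49.243, 'cx': 275.102, 'cy': 206.521, 'eye': [0.329, 0.011, 1.239], 'rotation': [[-0.001, 0.989, -0.15], [-1.0, -0.001, 0.003], [0.003, 0.15, 0.989]]} ['frame', 'vertical_fov', 'cx', 'cy', 'eye', 'rotation']
```

View pics/top0.png

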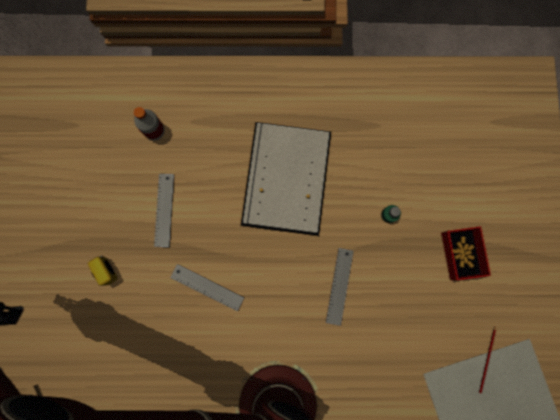

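View pics/scene0.png

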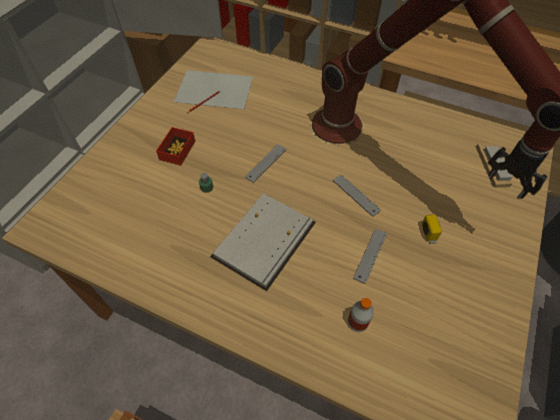

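The top view shows the panel around (286,179) with brass pins near (262,190) and (308,196). There are three bars, at (165,210), (208,287) and (340,287), and the green weight is at (392,214). In the scene view something pale sits under the gripper near (497,160), so I'll check that it isn't a fourth bar.

```bash
python3 - <<'E'
from h import *
w=cap("wrist","w0.png")
s=cap("scene"); t=cap("top")
print("pale",ray(s,497,160,0), "wrist look",ray(w,280,210,0))
for n,(u,v) in dict(a=(165,210),b=(208,287),c=(340,287),wt=(392,214),bottle=(152,132),tape=(102,271)).items(): print(n,ray(t,u,v,0.005).round(3))
im=np.vstack([cv2.resize(s["frame"][100:240,440:560],(480,560))]); 
im=np.hstack([cv2.resize(im,(342,400)),cv2.resize(w["frame"],(458,344)) if 0 else cv2.resize(w["frame"],(458,400))])
im=np.clip(im.astype(float)*1.6,0,255).astype(np.uint8)
cv2.imwrite("pics/c0.png",im[:,:,::-1])
E
```

```text
pale [-0.08937484  0.61329802  0.        ] wrist look [0.30760584 0.569487   0.        ]
a [0.506 0.307 0.005]
b [0.3   0.186 0.005]
c [ 0.299 -0.164  0.005]
wt [ 0.495 -0.31   0.005]
bottle [0.726 0.351 0.005]
tape [0.342 0.469 0.005]
```

View pics/c0.png

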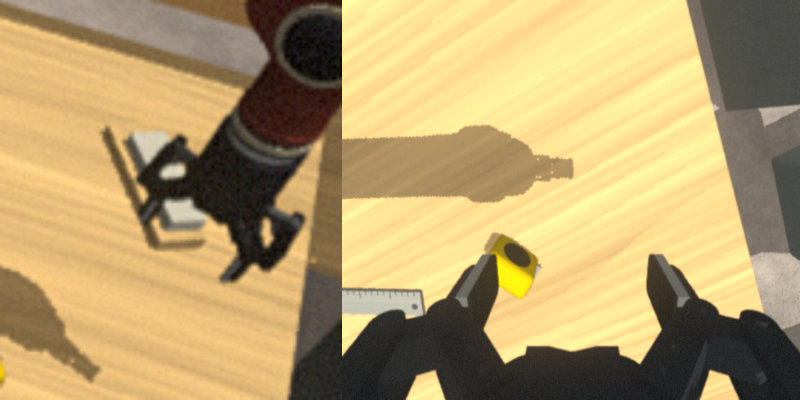

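The pale item is a thick block, clearly not a ruler, so the target is the bar at (165,210) in the top view. Next I'll measure everything from the top camera.

```bash
cat >> h.py <<'E'
def blobs(m,amin):
    cs,_=cv2.findContours(m.astype(np.uint8)*255,cv2.RETR_EXTERNAL,cv2.CHAIN_APPROX_NONE)
    return sorted([k for k in cs if cv2.contourArea(k)>amin],key=cv2.contourArea,reverse=True)
def planerect(c,k,z):
    P=np.array([ray(c,u,v,z)[:2] for u,v in k[:,0,:]],dtype=np.float32)
    return cv2.minAreaRect(P*1000)
E
python3 - <<'E'
from h import *
t=cap("top"); f=t["frame"]
hsv=cv2.cvtColor(f,cv2.COLOR_RGB2HSV)
for u,v in((165,210),(290,160),(140,210),(308,196),(262,190),(392,214)): print((u,v),hsv[v,u])
g=(hsv[:,:,1]<60)&(hsv[:,:,2]>70)
for k in blobs(g,200):
    r=cv2.boundingRect(k)
    if r[1]<90 or r[1]>300: continue
    z=0.022 if cv2.contourArea(k)>4000 else 0.008
    print(r,cv2.contourArea(k),planerect(t,k,z))
g=cv2.inRange(hsv,(65,60,20),(100,255,255))
for k in blobs(g>0,40): print("green",cv2.boundingRect(k),planerect(t,k,0.03))
x=hsv[150:225,250:320]; b=cv2.inRange(x,(12,90,60),(32,255,255))
for k in blobs(b>0,1):
    (u,v),_=cv2.minEnclosingCircle(k);print("pin",u+250,v+150,cv2.contourArea(k),ray(t,u+250,v+150,0.034).round(4))
E
```

```text
(165, 210) [ 28  31 106]
(290, 160) [ 24  48 127]
(140, 210) [ 18 123 137]
(308, 196) [ 19 175 115]
(262, 190) [ 20 146 105]
(392, 214) [23 34 68]
(243, 123, 86, 109) 7325.0 ((595.5736694335938, -22.424942016601562), (201.37611389160156, 280.15130615234375), 82.45757293701172)
(171, 265, 73, 45) 999.5 ((300.0075378417969, 188.5909881591797), (197.80874633789062, 38.409141540527344), 64.3551254272461)
(327, 249, 26, 76) 965.0 ((302.3272399902344, -162.01687622070312), (37.3572998046875, 197.36492919921875), 79.03562927246094)
(155, 174, 19, 73) 945.5 ((506.7676696777344, 309.67041015625), (38.82529830932617, 198.0900421142578), 88.28289794921875)
green (383, 206, 15, 16) ((490.3985900878906, -295.48193359375), (38.73155975341797, 33.12091064453125), 22.300579071044922)
pin 260.8333330154419 189.5 8.0 [0.557  0.0461 0.034 ]
pin 307.70000076293945 195.70000076293945 7.5 [ 0.5401 -0.0791  0.034 ]
```

>>> send_rows(travel=[[-27,-13,7],[-27,-13,7],[-27,-13,7],[-27,-13,7],[-27,-13,7],[-27,-13,7],[-27,-13,7],[-27,-13,7],[-27,-13,7],[-27,-13,7],[-27,-13,7],[-32,-12,3],[0,0,0],[0,0,0],[0,0,0],[0,0,0],[0,0,0]], angular=[[0,0,0],[0,0,0],[0,0,0],[0,0,0],[0,0,0],[0,0,0],[0,0,0],[0,0,0],[0,0,0],[0,0,0],[0,0,0],[0,0,0],[0,0,-0.136],[0,0,-0.136],[0,0,-0.135],[0,0,0],[0,0,0]], claw=[1,1,1,1,1,1,1,1,1,1,1,1,1,1,1,1,1], grip_force=20)

```text
time: 2.0
position: [0.5072, 0.3097, 0.1513]
eef_rot: [[-0.999, 0.032, -0.0], [0.032, 0.999, 0.0], [0.0, 0.0, -1.0]]
ft_force: [0.4, 0.0, 0.7]
width: 1.002
grasp_force: 0.0
```

```bash
python3 - <<'E'
from h import *
s=manip.read_state();print(s["time"],s["position"],np.round(s["eef_rot"],3).tolist())
w=cap("wrist","w1.png")
hsv=cv2.cvtColor(w["frame"],cv2.COLOR_RGB2HSV)
g=(hsv[:,:,1]<60)&(hsv[:,:,2]>90)
for k in blobs(g,1500): print(cv2.boundingRect(k),cv2.contourArea(k),planerect(w,k,0.008))
E
```

```text
2.0 [0.5072395  0.30974272 0.15127815] [[-0.999, 0.032, -0.0], [0.032, 0.999, 0.0], [0.0, 0.0, -1.0]]
(0, 164, 42, 210) 5375.5 ((589.7930908203125, 37.18138122558594), (43.141197204589844, 249.70602416992188), 73.17456817626953)
(259, 186, 42, 103) 3855.0 ((549.332275390625, 305.817138671875), (39.482784271240234, 108.28395080566406), 88.23149108886719)
(257, 83, 46, 80) 3212.5 ((439.18359375, 309.13385009765625), (39.774383544921875, 67.11357879638672), 87.90003967285156)
(20, 166, 35, 164) 1925.5 ((557.7678833007812, 64.15584564208984), (13.65585994720459, 178.7500457763672), 82.38448333740234)
```

View pics/w1.png

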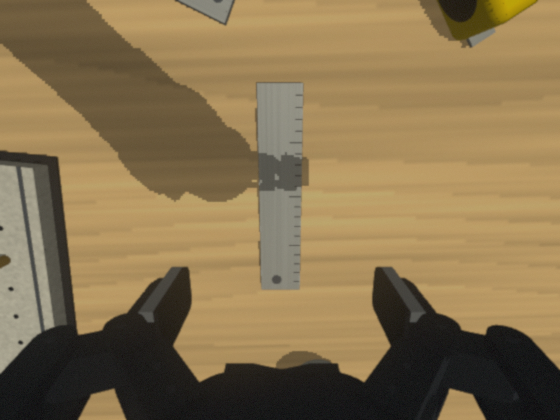

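The bar is at columns 257–303, rows 83–290, aligned with the tool, and its centre is about (0.505, 0.308). Descending with the fingers part-closed.

>>> send_rows(travel=[[0.5,-1.2,25],[0,0,25],[0,0,25],[0,0,25],[0,0,20],[0,0,10],[0,0,5],[0,0,3],[0,0,0],[0,0,0]], angular=[[0,0,0],[0,0,0],[0,0,0],[0,0,0],[0,0,0],[0,0,0],[0,0,0],[0,0,0],[0,0,0],[0,0,0]], claw=[0.3,0.3,0.3,0.3,0.3,0.3,0.3,0.3,0.3,0.3])

```text
time: 3.05
position: [0.5072, 0.309, 0.0142]
eef_rot: [[-1.0, 0.029, 0.001], [0.029, 1.0, 0.001], [-0.001, 0.001, -1.0]]
ft_force: [0.2, -0.2, 0.6]
width: 0.649
grasp_force: 0.0
```

>>> send_rows(travel=[[0,0,2],[0,0,2],[0,0,1],[0,0,1],[0,0,1],[0,0,0]], angular=[[0,0,0],[0,0,0],[0,0,0],[0,0,0],[0,0,0],[0,0,0]], claw=[0.3,0.3,0.3,0.3,0.3,0.3])

```text
time: 3.65
position: [0.5065, 0.3086, 0.0061]
eef_rot: [[-1.0, 0.029, -0.0], [0.029, 1.0, -0.0], [0.0, -0.0, -1.0]]
ft_force: [-1.1, -0.7, -0.4]
width: 0.652
grasp_force: 0.0
```

>>> send_rows(travel=[[0,0,1],[0,0,1],[0,0,1],[0,0,1],[0,0,0]], angular=[[0,0,0],[0,0,0],[0,0,0],[0,0,0],[0,0,0]], claw=[0.1,0.1,0.1,0.1,0.1])

```text
time: 4.15
position: [0.5065, 0.3086, 0.0021]
eef_rot: [[-1.0, 0.029, -0.0], [0.029, 1.0, -0.0], [0.0, -0.0, -1.0]]
ft_force: [0.1, 0.1, -0.8]
width: 0.549
grasp_force: 0.0
```

>>> send_rows(travel=[[0,0,0.8],[0,0,0.8],[0,0,0]], angular=[[0,0,0],[0,0,0],[0,0,0]], claw=[0.1,0.1,0.1])

```text
time: 4.45
position: [0.5066, 0.3086, 0.0006]
eef_rot: [[-1.0, 0.029, -0.0], [0.029, 1.0, -0.0], [0.0, -0.0, -1.0]]
ft_force: [-0.6, -0.6, 0.7]
width: 0.553
grasp_force: 0.0
```

>>> send_rows(travel=[[0,0,0.8],[0,0,0.8],[0,0,0.8],[0,0,0],[0,0,0]], angular=[[0,0,0],[0,0,0],[0,0,0],[0,0,0],[0,0,0]], claw=[0.1,0.1,0.1,0.1,0.1])

```text
time: 4.95
position: [0.5066, 0.3087, -0.0017]
eef_rot: [[-1.0, 0.029, -0.0], [0.029, 1.0, -0.0], [0.0, -0.0, -1.0]]
ft_force: [1.0, -0.3, -0.1]
width: 0.552
grasp_force: 0.0
```

>>> send_rows(travel=[[0,0,0],[0,0,0],[0,0,0],[0,0,0],[0,0,0]], angular=[[0,0,0],[0,0,0],[0,0,0],[0,0,0],[0,0,0]], claw=[-0.3,-0.3,-0.3,-0.3,-0.3], grip_force=40)

```text
time: 5.45
position: [0.5069, 0.3088, -0.001]
eef_rot: [[-1.0, 0.029, 0.001], [0.029, 1.0, 0.0], [-0.001, 0.0, -1.0]]
ft_force: [-1.3, -0.2, 5.9]
width: 0.455
grasp_force: 44.9
```

>>> send_rows(travel=[[0,0,-4],[0,0,-10],[0,0,-20],[0,0,-25],[-2,-15,-25],[-7,-28,0],[-7,-28,0],[-7,-28,0],[-7,-28,0],[-7,-28,0],[-7,-28,0],[-7,-28,0],[-7,-28,0],[-7,-28,0],[-7,-28,0],[-7,-22,0],[-5,-10,0],[0,0,0]], angular=[[0,0,0],[0,0,0],[0,0,0],[0,0,0],[0,0,0],[0,0,0],[0,0,0],[0,0,0],[0,0,0],[0,0,0],[0,0,0],[0,0,0],[0,0,0],[0,0,0],[0,0,0],[0,0,0],[0,0,0],[0,0,0]], claw=[-0.3,-0.3,-0.3,-0.3,-0.3,-0.3,-0.3,-0.3,-0.3,-0.3,-0.3,-0.3,-0.3,-0.3,-0.3,-0.3,-0.3,-0.3])

```text
time: 7.25
position: [0.5814, -0.023, 0.082]
eef_rot: [[-0.999, 0.032, -0.0], [0.032, 0.999, -0.001], [0.0, -0.001, -1.0]]
ft_force: [0.1, -0.0, -5.3]
width: 0.45
grasp_force: 41.4
```

>>> send_rows(travel=[[0,0,0],[0,0,0],[0,0,0],[0,0,0],[0,0,0],[0,0,0],[0,0,0],[0,0,0],[0,0,0],[0,0,0],[0,0,0],[0,0,0],[0,0,0],[0,0,0],[0,0,0]], angular=[[0,0,0.06],[0,0,0.13],[0,0,0.13],[0,0,0.13],[0,0,0.13],[0,0,0.13],[0,0,0.13],[0,0,0.13],[0,0,0.13],[0,0,0.13],[0,0,0.13],[0,0,0.13],[0,0,0.13],[0,0,0.054],[0,0,0]], claw=[-0.3,-0.3,-0.3,-0.3,-0.3,-0.3,-0.3,-0.3,-0.3,-0.3,-0.3,-0.3,-0.3,-0.3,-0.3])

```text
time: 8.75
position: [0.5805, -0.0169, 0.0818]
eef_rot: [[0.127, 0.992, -0.002], [0.992, -0.127, 0.003], [0.002, -0.002, -1.0]]
ft_force: [0.2, 0.3, -5.3]
width: 0.449
grasp_force: 41.4
```

```bash
python3 - <<'E'
from h import *
s=manip.read_state();print(s["time"],s["position"],np.round(s["eef_rot"],4).tolist(),s["ft_force"])
w=cap("wrist","w2.png")
R=np.array(s["eef_rot"]);print("yaw y",np.degrees(np.arctan2(R[1,1],R[0,1])))
hsv=cv2.cvtColor(w["frame"],cv2.COLOR_RGB2HSV)
b=cv2.inRange(hsv,(12,110,60),(32,255,255))
for k in blobs(b>0,30):
    (u,v),_=cv2.minEnclosingCircle(k);p=ray(w,u,v,0.034)
    if cv2.contourArea(k)<3000:print("pin",u,v,cv2.contourArea(k),cv2.boundingRect(k),p.round(4))
E
```

```text
8.75 [ 0.5805404  -0.01686005  0.08182899] [[0.1272, 0.9919, -0.0016], [0.9919, -0.1272, 0.0025], [0.0023, -0.0019, -1.0]] [ 0.21347251  0.34703187 -5.26618212]
yaw y -7.306062272477868
pin 406.5 392.0 1083.5 (382, 365, 50, 55) [ 0.6601 -0.1592  0.034 ]
pin 156.0 392.5 1071.0 (131, 366, 50, 54) [ 0.4668 -0.135   0.034 ]
pin 226.84616088867188 147.1923065185547 193.0 (218, 139, 17, 18) [0.5551 0.043  0.034 ]
pin 435.241943359375 365.241943359375 85.5 (427, 357, 17, 17) [ 0.6818 -0.1362  0.034 ]
pin 326.5 359.5 68.5 (320, 356, 14, 8) [ 0.6011 -0.1205  0.034 ]
pin 237.5 322.5 60.5 (235, 312, 7, 22) [ 0.5405 -0.08    0.034 ]
pin 236.5 358.0 47.0 (231, 356, 12, 7) [ 0.5345 -0.1106  0.034 ]
pin 127.5 365.0 39.5 (121, 357, 15, 17) [ 0.4519 -0.1065  0.034 ]
```

View pics/w2.png

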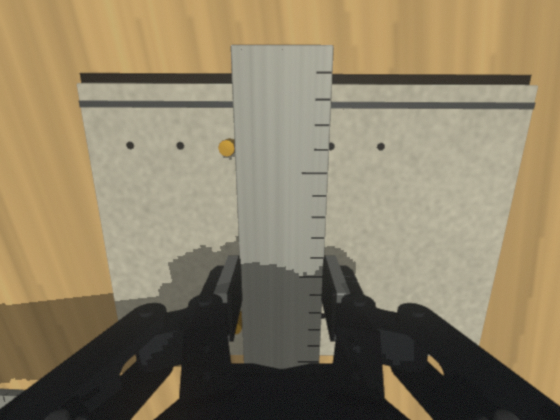

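The wrist view shows the bar held level over the panel, pin_a at (227,147) and pin_b partly hidden at (238,322). The bar's left edge runs from (233,45) to (239,260).

```bash
python3 - <<'E'
from h import *
w=cap("wrist")
g=cv2.cvtColor(w["frame"],cv2.COLOR_RGB2GRAY).astype(float)
s=manip.read_state();P=s["position"];R=np.array(s["eef_rot"])
loc=lambda u,v,z:(R.T@(ray(w,u,v,z)-P)*1000).round(1)
hsv=cv2.cvtColor(w["frame"],cv2.COLOR_RGB2HSV)
for v in (60,130,180,220):
    gx=np.abs(cv2.Sobel(g,cv2.CV_64F,1,0)[v-3:v+4].mean(0)); 
    l=215+np.argmax(gx[215:250]) ; r=318+np.argmax(gx[318:345]);print(v,l,r,loc(l,v,P[2]+.009),loc(r,v,P[2]+.009))
print("end",loc(282,45,P[2]+.009))
E
```

```text
60 232 331 [ 95.6 -19.6  -8.8] [95.6 19.  -8.9]
130 233 330 [ 69.2 -20.4  -8.9] [69.2 19.9 -8.9]
180 235 328 [ 48.1 -20.5  -8.9] [48.1 20.  -8.9]
220 237 326 [ 29.8 -20.4  -8.9] [29.8 19.9 -9. ]
end [ 1.009e+02 -1.000e-01 -8.800e+00]
```

>>> send_rows(travel=[[0,0,15],[0,0,20],[0,0,12],[0,0,4],[0,0,2],[0,0,1],[0,0,1],[0,0,0],[0,0,0]], angular=[[0,0,0],[0,0,0],[0,0,0],[0,0,0],[0,0,0],[0,0,0],[0,0,0],[0,0,0],[0,0,0]], claw=[-0.3,-0.3,-0.3,-0.3,-0.3,-0.3,-0.3,-0.3,-0.3])

```text
time: 9.75
position: [0.5815, -0.0206, 0.0277]
eef_rot: [[0.132, 0.991, 0.001], [0.991, -0.132, -0.0], [0.0, 0.001, -1.0]]
ft_force: [-1.0, 0.1, -5.7]
width: 0.453
grasp_force: 41.4
```

>>> send_rows(travel=[[0,0,1],[0,0,1],[0,0,1],[0,0,0.5],[0,0,0]], angular=[[0,0,0],[0,0,0],[0,0,0],[0,0,0],[0,0,0]], claw=[-0.3,-0.3,-0.3,-0.3,-0.3])

```text
time: 10.25
position: [0.5811, -0.0206, 0.0236]
eef_rot: [[0.132, 0.991, -0.0], [0.991, -0.132, -0.0], [-0.0, -0.0, -1.0]]
ft_force: [0.0, -0.4, -5.1]
width: 0.446
grasp_force: 41.4
```

>>> send_rows(travel=[[0,0,0.7],[0,0,0.7],[0,0,0.6],[0,0,0],[0,0,0]], angular=[[0,0,0],[0,0,0],[0,0,0],[0,0,0],[0,0,0]], claw=[-0.3,-0.3,-0.3,-0.3,-0.3])

```text
time: 10.75
position: [0.5812, -0.0207, 0.0218]
eef_rot: [[0.132, 0.991, -0.0], [0.991, -0.132, -0.0], [-0.0, -0.0, -1.0]]
ft_force: [0.7, 0.7, -5.3]
width: 0.453
grasp_force: 41.4
```

>>> send_rows(travel=[[0,0,0.5],[0,0,0.5],[0,0,0],[0,0,0]], angular=[[0,0,0],[0,0,0],[0,0,0],[0,0,0]], claw=[-0.3,-0.3,-0.3,-0.3])

```text
time: 11.15
position: [0.5813, -0.0206, 0.021]
eef_rot: [[0.132, 0.991, 0.0], [0.991, -0.132, 0.0], [0.0, 0.0, -1.0]]
ft_force: [-0.8, -0.1, -3.4]
width: 0.449
grasp_force: 42.2
```

>>> send_rows(travel=[[0,0,0.5],[0,0,0],[0,0,0]], angular=[[0,0,0],[0,0,0],[0,0,0]], claw=[-0.3,-0.3,-0.3])

```text
time: 11.45
position: [0.5813, -0.0206, 0.0209]
eef_rot: [[0.132, 0.991, 0.0], [0.991, -0.132, 0.0], [0.0, 0.0, -1.0]]
ft_force: [-2.0, 1.4, 4.0]
width: 0.454
grasp_force: 44.4
```

>>> send_rows(travel=[[0,0,0],[0,0,0],[0,0,-0.5],[0,-1,0],[0,-1,0],[0,-1,0],[0,-1,0],[0,-1,0],[0,-1,0],[0,0,0]], angular=[[0,0,0],[0,0,0],[0,0,0],[0,0,0],[0,0,0],[0,0,0],[0,0,0],[0,0,0],[0,0,0],[0,0,0]], claw=[0.08,0.08,0.08,0.08,0.08,0.08,0.08,0.08,0.08,0.08], grip_force=20)

```text
time: 12.45
position: [0.5758, -0.0199, 0.021]
eef_rot: [[0.132, 0.991, 0.001], [0.991, -0.132, -0.0], [-0.0, 0.001, -1.0]]
ft_force: [1.9, -0.4, -0.3]
width: 0.539
grasp_force: 1.2
```

```bash
python3 - <<'E'
from h import *
w=cap("wrist","w3.png")
f=[manip.read_state()["ft_force"] for _ in range(4)];print(np.round(f,2).tolist())
E
```

```text
[[2.72, -0.3, -0.66], [2.72, -0.3, -0.66], [2.72, -0.3, -0.66], [2.72, -0.3, -0.66]]
```

View pics/w3.png

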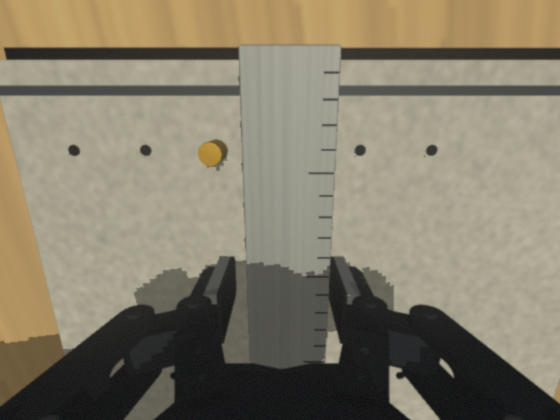

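The bar lies flat with the right-hand pad touching it (2–3 N). Pin_a is at (210,153) and the bar's left edge is near column 242. I'll work out the gap.

```bash
cat > gap.py <<'E'
from h import *
s=manip.read_state();P=s["position"];R=np.array(s["eef_rot"])
w=cap("wrist"); hsv=cv2.cvtColor(w["frame"],cv2.COLOR_RGB2HSV)
b=cv2.inRange(hsv,(12,110,60),(32,255,255)); b[:, :150]=0; b[:100]=0;b[200:]=0;b[:,260:]=0
k=blobs(b>0,50)[0];(u,v),r=cv2.minEnclosingCircle(k)
loc=lambda u,v,z:(R.T@(ray(w,u,v,z)-P)*1000)
g=cv2.GaussianBlur(hsv[:,:,1],(3,3),0).astype(int)
g2=cv2.cvtColor(w["frame"],cv2.COLOR_RGB2GRAY).astype(float);vs=[];pts=[]
for v0 in (115,175,195,215,235):
    gx=np.abs(cv2.Sobel(g2,cv2.CV_64F,1,0)[v0-4:v0+5].mean(0));l=232+np.argmax(gx[232:256]);pts.append(loc(l,v0,.030)[:2])
pts=np.array(pts);m=np.polyfit(pts[:,0],pts[:,1],1)
p=loc(u,v,.038);e=np.polyval(m,p[0])
print("pin",u,v,r,p.round(1),"edge",pts.round(1).tolist(),"tilt",m[0],"gap",(e-p[1]-5).round(2),"F",np.round(s["ft_force"],2),s["time"])
E
python3 gap.py
```

```text
pin 211.89999389648438 152.33999633789062 14.15233325958252 [ 60.3 -27.7 -17. ] edge [[74.5, -16.9], [49.7, -17.1], [40.8, -17.0], [31.5, -17.3], [21.8, -17.2]] tilt 0.00593231664483342 gap 5.69 F [ 2.72 -0.3  -0.66] 12.5
```

>>> send_rows(travel=[[0,-1,0],[0,-1,0],[0,-1,0],[0,-0.7,0],[0,0,0]], angular=[[0,0,0],[0,0,0],[0,0,0],[0,0,0],[0,0,0]], claw=[0.08,0.08,0.08,0.08,0.08])

```text
time: 13.05
position: [0.5718, -0.0194, 0.021]
eef_rot: [[0.132, 0.991, 0.001], [0.991, -0.132, -0.0], [0.0, 0.001, -1.0]]
ft_force: [2.5, 0.1, 1.3]
width: 0.541
grasp_force: 1.4
```

```bash
python3 gap.py
```

```text
pin 221.5 152.0 14.009025573730469 [ 60.4 -23.9 -17. ] edge [[74.5, -17.4], [49.7, -17.1], [40.8, -17.4], [31.5, -17.3], [21.8, -17.2]] tilt -0.001086116891619502 gap 1.57 F [2.55 0.1  1.32] 13.05
```

>>> send_rows(travel=[[0,-0.3,0],[0,-0.3,0],[0,-0.3,0],[0,0,0]], angular=[[0,0,0],[0,0,0],[0,0,0],[0,0,0]], claw=[0.08,0.08,0.08,0.08])

```text
time: 13.5
position: [0.5711, -0.0193, 0.021]
eef_rot: [[0.132, 0.991, 0.001], [0.991, -0.132, -0.0], [-0.0, 0.001, -1.0]]
ft_force: [3.5, -0.4, 1.4]
width: 0.546
grasp_force: 1.8
```

>>> send_rows(travel=[[0,-0.2,0],[0,-0.2,0],[0,0,0]], angular=[[0,0,0],[0,0,0],[0,0,0]], claw=[0.08,0.08,0.08])

```text
time: 13.8
position: [0.5707, -0.0192, 0.021]
eef_rot: [[0.132, 0.991, 0.001], [0.991, -0.132, -0.0], [-0.0, 0.001, -1.0]]
ft_force: [3.8, -0.7, 1.5]
width: 0.541
grasp_force: 2.0
```

```bash
python3 gap.py
```

```text
pin 224.5 152.5 13.729630470275879 [ 60.2 -22.7 -17. ] edge [[74.5, -16.9], [49.7, -17.1], [40.8, -17.0], [31.5, -17.3], [21.9, -17.2]] tilt 0.00592972004271857 gap 0.67 F [ 3.81 -0.69  1.48] 13.8
```

>>> send_rows(travel=[[0,-0.2,0],[0,-0.1,0],[0,0,0]], angular=[[0,0,0],[0,0,0],[0,0,0]], claw=[0.08,0.08,0.08])

```text
time: 14.15
position: [0.5704, -0.0192, 0.021]
eef_rot: [[0.132, 0.991, 0.001], [0.991, -0.132, -0.0], [-0.0, 0.001, -1.0]]
ft_force: [4.9, -0.3, 2.3]
width: 0.537
grasp_force: 2.2
```

>>> send_rows(travel=[[0,-0.2,0],[0,0,0]], angular=[[0,0,0],[0,0,0]], claw=[0.08,0.08])

```text
time: 14.35
position: [0.5702, -0.0192, 0.021]
eef_rot: [[0.132, 0.991, 0.001], [0.991, -0.132, -0.0], [-0.0, 0.001, -1.0]]
ft_force: [4.4, -1.1, 2.7]
width: 0.543
grasp_force: 2.3
```

```bash
python3 gap.py
```

```text
pin 225.5 152.5 13.729630470275879 [ 60.2 -22.3 -17. ] edge [[74.5, -16.9], [49.7, -17.1], [40.8, -17.0], [31.5, -17.3], [21.9, -17.2]] tilt 0.005928418106466552 gap 0.28 F [ 4.36 -1.06  2.73] 14.35
```

>>> send_rows(travel=[[0,0,-0.5],[0,0,0]], angular=[[0,0,0],[0,0,0]], claw=[0.08,0.08])

```text
time: 14.6
position: [0.569, -0.019, 0.0211]
eef_rot: [[0.132, 0.991, -0.002], [0.991, -0.132, 0.0], [0.0, -0.002, -1.0]]
ft_force: [3.8, 0.2, 1.5]
width: 0.54
grasp_force: 1.6
```

>>> send_rows(travel=[[0,-0.2,0],[0,0,0]], angular=[[0,0,0],[0,0,0]], claw=[0.08,0.08])

```text
time: 14.8
position: [0.569, -0.019, 0.0211]
eef_rot: [[0.132, 0.991, -0.001], [0.991, -0.132, 0.0], [-0.0, -0.001, -1.0]]
ft_force: [3.4, -0.4, 0.6]
width: 0.54
grasp_force: 1.6
```

>>> send_rows(travel=[[0,-0.2,0],[0,0,0]], angular=[[0,0,0],[0,0,0]], claw=[0.08,0.08])

```text
time: 15.0
position: [0.569, -0.019, 0.0211]
eef_rot: [[0.132, 0.991, -0.001], [0.991, -0.132, 0.0], [-0.0, -0.001, -1.0]]
ft_force: [2.4, 0.1, 1.0]
width: 0.537
grasp_force: 1.6
```

```bash
python3 gap.py
```

```text
pin 228.5 152.5 13.729630470275879 [ 60.2 -21.1 -16.9] edge [[74.5, -17.4], [49.7, -17.1], [40.7, -17.4], [31.5, -17.3], [21.8, -17.2]] tilt -0.0010790450284613355 gap -1.2 F [2.36 0.15 1.  ] 15.0
```

>>> send_rows(travel=[[0,-0.3,0],[0,0,0]], angular=[[0,0,0],[0,0,0]], claw=[0.08,0.08])

```text
time: 15.25
position: [0.5686, -0.019, 0.0211]
eef_rot: [[0.132, 0.991, -0.001], [0.991, -0.132, 0.0], [-0.0, -0.001, -1.0]]
ft_force: [3.2, -0.4, -0.1]
width: 0.539
grasp_force: 1.4
```

>>> send_rows(travel=[[0,-0.3,0],[0,0,0]], angular=[[0,0,0],[0,0,0]], claw=[0.08,0.08])

```text
time: 15.45
position: [0.5684, -0.0189, 0.0211]
eef_rot: [[0.132, 0.991, -0.001], [0.991, -0.132, 0.0], [-0.0, -0.001, -1.0]]
ft_force: [3.3, -0.9, -0.8]
width: 0.542
grasp_force: 1.4
```

>>> send_rows(travel=[[0,-0.3,0],[0,0,0]], angular=[[0,0,0],[0,0,0]], claw=[0.08,0.08])

```text
time: 15.65
position: [0.5684, -0.0189, 0.0211]
eef_rot: [[0.132, 0.991, -0.0], [0.991, -0.132, -0.0], [-0.0, -0.0, -1.0]]
ft_force: [4.3, -0.8, -1.4]
width: 0.542
grasp_force: 1.7
```

>>> send_rows(travel=[[0,-0.3,0],[0,0,0]], angular=[[0,0,0],[0,0,0]], claw=[0.08,0.08])

```text
time: 15.85
position: [0.5684, -0.0189, 0.0212]
eef_rot: [[0.132, 0.991, 0.0], [0.991, -0.132, -0.0], [-0.0, 0.0, -1.0]]
ft_force: [3.6, -1.1, -2.8]
width: 0.539
grasp_force: 1.9
```

```bash
python3 gap.py
```

```text
pin 230.0 152.5 13.463011741638184 [ 60.2 -20.5 -16.8] edge [[74.5, -17.0], [49.6, -17.5], [40.7, -17.0], [31.4, -17.3], [21.8, -17.2]] tilt 0.004325505543004114 gap -1.62 F [ 3.57 -1.05 -2.8 ] 15.85
```

```bash
python3 - <<'E'
from h import *
w=cap("wrist")["frame"]; t=cap("scene")["frame"]
a=cv2.resize(w[100:360,150:420],(540,520)); b=cv2.resize(t[180:300,200:325],None,fx=2,fy=2,interpolation=cv2.INTER_CUBIC)
o=np.zeros((520,800,3),np.uint8);o[:,:540]=a;o[:b.shape[0],540:540+b.shape[1]]=b
cv2.imwrite("pics/c4.png",np.clip(o[:,:,::-1]*1.3,0,255))
E
```

```text
[ WARN:0@0.860] global loadsave.cpp:1063 imwrite_ Unsupported depth image for selected encoder is fallbacked to CV_8U.
```

View pics/c4.png

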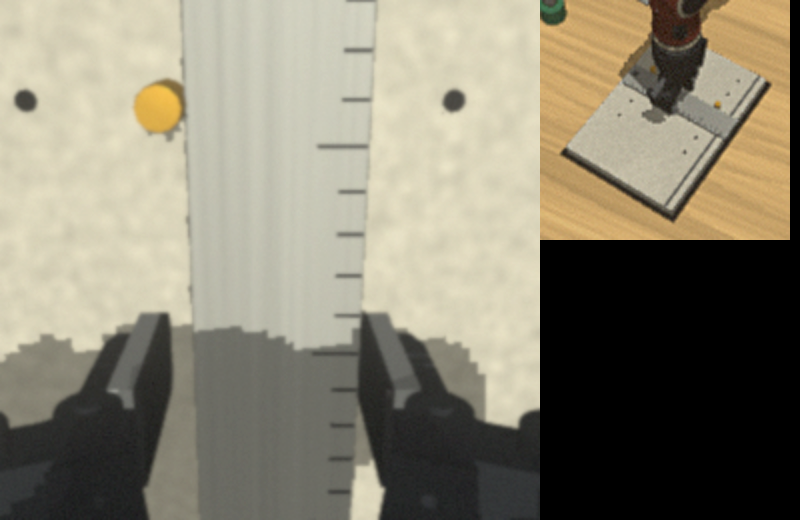

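The pin_a shaft touches the bar edge, and the arm has stopped advancing, so it seems seated. I'll push slightly more, then dwell.

>>> send_rows(travel=[[0,-0.3,0.2],[0,0,0],[0,0,0]], angular=[[0,0,0],[0,0,0],[0,0,0]], claw=[0.08,0.08,0.08])

```text
time: 16.3
position: [0.5683, -0.0189, 0.0212]
eef_rot: [[0.132, 0.991, 0.001], [0.991, -0.132, -0.0], [-0.0, 0.001, -1.0]]
ft_force: [4.8, -0.6, -2.5]
width: 0.536
grasp_force: 2.3
```

>>> send_rows(travel=[[0,-0.3,0.1],[0,0,0],[0,0,0]], angular=[[0,0,0],[0,0,0],[0,0,0]], claw=[0.08,0.08,0.08])

```text
time: 16.6
position: [0.5683, -0.0189, 0.0212]
eef_rot: [[0.132, 0.991, 0.001], [0.991, -0.132, -0.0], [-0.0, 0.001, -1.0]]
ft_force: [4.5, -0.6, -1.2]
width: 0.541
grasp_force: 2.5
```

>>> send_rows(travel=[[0,-0.3,0.1],[0,-0.2,0.1],[0,0,0]], angular=[[0,0,0],[0,0,0],[0,0,0]], claw=[0.08,0.08,0.08])

```text
time: 16.9
position: [0.5683, -0.0189, 0.0211]
eef_rot: [[0.132, 0.991, 0.003], [0.991, -0.132, -0.0], [-0.0, 0.003, -1.0]]
ft_force: [5.4, -0.7, -2.3]
width: 0.543
grasp_force: 2.8
```

>>> send_rows(travel=[[0,-0.3,0.1],[0,-0.2,0],[0,0,0]], angular=[[0,0,0],[0,0,0],[0,0,0]], claw=[0.08,0.08,0.08])

```text
time: 17.2
position: [0.5683, -0.0189, 0.0212]
eef_rot: [[0.132, 0.991, 0.004], [0.991, -0.132, -0.001], [-0.0, 0.004, -1.0]]
ft_force: [6.0, 0.5, -1.4]
width: 0.538
grasp_force: 3.1
```

>>> send_rows(travel=[[0,-0.3,0.1],[0,-0.3,0],[0,0,0],[0,0,0],[0,0,0]], angular=[[0,0,0],[0,0,0],[0,0,0],[0,0,0],[0,0,0]], claw=[0.08,0.08,0.08,0.08,0.08])

```text
time: 17.7
position: [0.5683, -0.0189, 0.0212]
eef_rot: [[0.132, 0.991, 0.005], [0.991, -0.132, -0.001], [-0.0, 0.005, -1.0]]
ft_force: [6.2, -0.5, -3.0]
width: 0.537
grasp_force: 3.3
```

>>> send_rows(travel=[[0,1,0],[0,1,0],[0,1,0],[0,1,0],[0,1.5,0],[0,0,-2],[0,0,-5],[0,0,-15],[0,0,-25],[0,0,-30],[0,0,-30],[0,0,-10],[0,0,0]], angular=[[0,0,0],[0,0,0],[0,0,0],[0,0,0],[0,0,0],[0,0,0],[0,0,0],[0,0,0],[0,0,0],[0,0,0],[0,0,0],[0,0,0],[0,0,0]], claw=[0.08,0.08,0.08,0.08,0.08,0.08,0.08,0.3,0.3,0.6,0.6,0.6,0.6])

```text
time: 19.0
position: [0.5721, -0.0194, 0.1391]
eef_rot: [[0.131, 0.991, 0.003], [0.991, -0.131, 0.0], [0.0, 0.003, -1.0]]
ft_force: [-0.2, -0.0, -0.4]
width: 0.796
grasp_force: 0.0
```

```bash
python3 - <<'E'
from h import *
s=manip.read_state();print(s["time"],s["position"],np.round(s["eef_rot"],3).tolist())
w=cap("wrist","w5.png");t=cap("top")
hsv=cv2.cvtColor(t["frame"],cv2.COLOR_RGB2HSV)
g=cv2.inRange(hsv,(65,60,20),(100,255,255))
for k in blobs(g>0,40): print("green",cv2.boundingRect(k),planerect(t,k,0.03))
E
```

```text
19.0 [ 0.57210382 -0.01937375  0.13912489] [[0.131, 0.991, 0.003], [0.991, -0.131, 0.0], [0.0, 0.003, -1.0]]
green (383, 206, 15, 16) ((490.35198974609375, -295.3683166503906), (38.73155975341797, 33.366512298583984), 22.300579071044922)
```

View pics/w5.png

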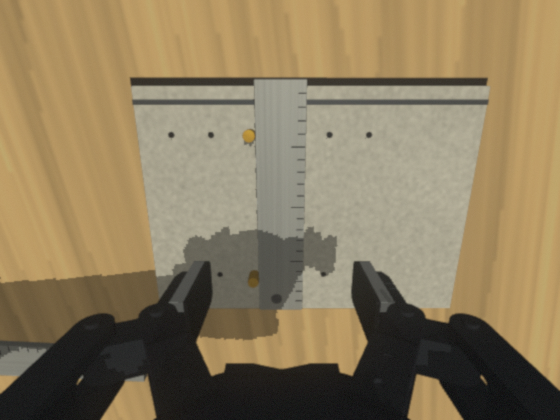

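Both pins, at (249,136) and (253,279), touch the bar's left edge (about columns 256–260). Now the weight.

>>> send_rows(travel=[[-15,-3,-10],[-29,-4,-10],[-29,-4,-10],[-29,-4,-10],[-29,-4,-10],[-29,-4,0],[-29,-4,0],[-29,-4,0],[-29,-4,0],[-24,-4,0],[-17,-3,0],[0,0,0]], angular=[[0,0,0],[0,0,0],[0,0,0],[0,0,0],[0,0,0],[0,0,0],[0,0,0],[0,0,0],[0,0,0],[0,0,0],[0,0,0],[0,0,0]], claw=[0.6,0.6,0.6,0.6,0.6,0.6,0.6,0.6,0.6,0.6,0.6,0.6])

```text
time: 20.3
position: [0.4887, -0.3037, 0.1872]
eef_rot: [[0.139, 0.99, -0.003], [0.99, -0.139, -0.002], [-0.003, -0.003, -1.0]]
ft_force: [0.1, -0.8, 0.9]
width: 0.801
grasp_force: 0.0
```

```bash
python3 - <<'E'
from h import *
s=manip.read_state();P=s["position"];R=np.array(s["eef_rot"]);print(s["time"],P)
w=cap("wrist","w6.png")
hsv=cv2.cvtColor(w["frame"],cv2.COLOR_RGB2HSV)
g=cv2.inRange(hsv,(65,60,20),(100,255,255))
for k in blobs(g>0,100):
    (u,v),r=cv2.minEnclosingCircle(k);p=ray(w,u,v,.038)
    print("green",u,v,r,cv2.contourArea(k),p.round(4),(R.T@(p-P)*1000).round(1))
E
```

```text
20.3 [ 0.48868034 -0.30372973  0.18716756]
green 285.1390380859375 194.65975952148438 21.803272247314453 592.0 [ 0.492  -0.3034  0.038 ] [  1.2   3.7 149.2]
```

View pics/w6.png

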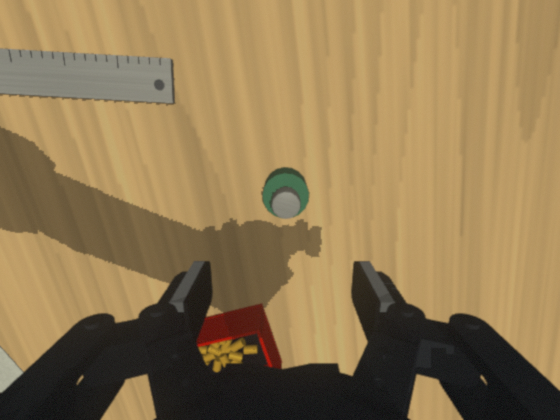

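```bash
python3 - <<'E'
from h import *
s=manip.read_state();P=s["position"];R=np.array(s["eef_rot"])
w=cap("wrist")
for n,u,v,z in (("knob",286,205,.07),("body",285.5,191,.038),("bin",262,305,.05),("bin2",280,365,.05)):print(n,(R.T@(ray(w,u,v,z)-P)*1000).round(1))
E
```

```text
knob [  0.   4. 117.]
body [  4.9   4.  149. ]
bin [-113.3  -20.1  137.1]
bin2 [-190.    -1.6  137.1]
```

The knob is at (286,205) and the green body is centred near (285,191). The weight is about +1, +4 mm from the tool axis, and the bin is well clear.

>>> send_rows(travel=[[1,4,15],[0,0,25],[0,0,25],[0,0,25],[0,0,25],[0,0,15],[0,0,8],[0,0,5],[0,0,0]], angular=[[0,0,0],[0,0,0],[0,0,0],[0,0,0],[0,0,0],[0,0,0],[0,0,0],[0,0,0],[0,0,0]], claw=[0.4,0.4,0.4,0.4,0.4,0.4,0.4,0.4,0.4])

```text
time: 21.3
position: [0.4962, -0.2981, 0.0441]
eef_rot: [[0.131, 0.991, -0.001], [0.991, -0.131, 0.001], [0.001, -0.001, -1.0]]
ft_force: [0.2, 0.1, 0.6]
width: 0.7
grasp_force: 0.0
```

>>> send_rows(travel=[[0,0,0],[0,0,0],[0,0,0],[0,0,0],[0,0,0],[0,0,0],[0,0,0]], angular=[[0,0,0],[0,0,0],[0,0,0],[0,0,0],[0,0,0],[0,0,0],[0,0,0]], claw=[-0.7,-0.7,-0.7,-0.7,-0.7,-0.7,-0.7], grip_force=60)

```text
time: 22.0
position: [0.4951, -0.299, 0.0455]
eef_rot: [[0.132, 0.991, -0.001], [0.991, -0.132, 0.0], [0.0, -0.001, -1.0]]
ft_force: [-3.7, 1.1, 5.8]
width: 0.279
grasp_force: 58.8
```

>>> send_rows(travel=[[0,0,-3],[0,0,-8],[0,0,-15],[0,0,-20],[0,0,-20],[0,0,-10],[0,0,0]], angular=[[0,0,0],[0,0,0],[0,0,0],[0,0,0],[0,0,0],[0,0,0],[0,0,0]], claw=[-0.7,-0.7,-0.7,-0.7,-0.7,-0.7,-0.7])

```text
time: 22.7
position: [0.497, -0.2992, 0.1218]
eef_rot: [[0.131, 0.991, 0.003], [0.991, -0.131, -0.002], [-0.001, 0.003, -1.0]]
ft_force: [0.4, -0.5, -6.6]
width: 0.282
grasp_force: 59.5
```

```bash
python3 - <<'E'
from h import *
s=manip.read_state();P=s["position"];print(P,s["ft_force"])
w=cap("wrist"); c=cap("scene"); t=cap("top")
sc=lambda c:[int(x) for x in proj(c,np.array(P)-[0,0,.02])]
o=[cv2.resize(w["frame"],(400,300))]
for k in (c,t):
    u,v=sc(k);u=np.clip(u,50,510);v=np.clip(v,50,370);o.append(cv2.resize(k["frame"][v-50:v+50,u-50:u+50],(200,300)))
cv2.imwrite("pics/c7.png",np.clip(np.hstack(o)[:,:,::-1]*1.5,0,255).astype(np.uint8))
E
```

```text
[ 0.49700934 -0.2991567   0.12183109] [ 0.41096059 -0.49130482 -6.57661979]
```

View pics/c7.png

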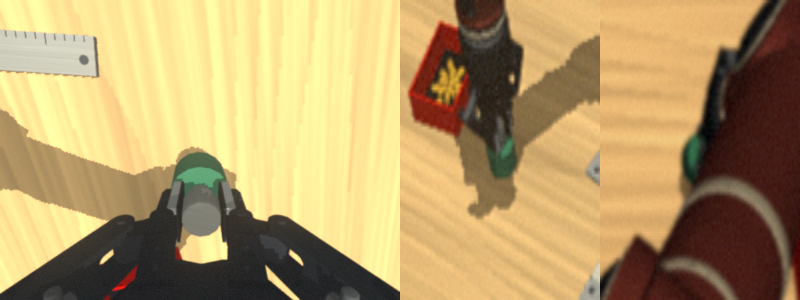

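The weight is held upright (6.6 N load). Carrying it over the bar.

>>> send_rows(travel=[[10,1,0],[20,2,0],[25,3,0],[25,3,0],[25,4,0],[25,3,0],[25,3,0],[25,4,0],[25,3,0],[25,3,0],[25,3,0],[20,3,0],[8,1,0],[4,0.8,0],[0,0,0],[0,0,0]], angular=[[0,0,0],[0,0,0],[0,0,0],[0,0,0],[0,0,0],[0,0,0],[0,0,0],[0,0,0],[0,0,0],[0,0,0],[0,0,0],[0,0,0],[0,0,0],[0,0,0],[0,0,0],[0,0,0]], claw=[-0.7,-0.7,-0.7,-0.7,-0.7,-0.7,-0.7,-0.7,-0.7,-0.7,-0.7,-0.7,-0.7,-0.7,-0.7,-0.7])

```text
time: 24.45
position: [0.5698, -0.021, 0.1205]
eef_rot: [[0.134, 0.991, -0.001], [0.991, -0.134, -0.001], [-0.002, -0.0, -1.0]]
ft_force: [0.4, -0.2, -7.0]
width: 0.277
grasp_force: 59.5
```

>>> send_rows(travel=[[0,0,10],[0,0,15],[0,0,10],[0,0,4],[0,0,0],[0,0,0]], angular=[[0,0,0],[0,0,0],[0,0,0],[0,0,0],[0,0,0],[0,0,0]], claw=[-0.7,-0.7,-0.7,-0.7,-0.7,-0.7])

```text
time: 25.05
position: [0.5707, -0.0195, 0.0818]
eef_rot: [[0.132, 0.991, 0.001], [0.991, -0.132, -0.0], [-0.0, 0.001, -1.0]]
ft_force: [-0.0, -0.4, -6.1]
width: 0.281
grasp_force: 59.4
```

>>> send_rows(travel=[[0,0,1.5],[0,0,1],[0,0,1],[0,0,0],[0,0,0]], angular=[[0,0,0],[0,0,0],[0,0,0],[0,0,0],[0,0,0]], claw=[-0.7,-0.7,-0.7,-0.7,-0.7])

```text
time: 25.55
position: [0.5703, -0.0192, 0.0782]
eef_rot: [[0.132, 0.991, 0.0], [0.991, -0.132, -0.0], [-0.0, 0.0, -1.0]]
ft_force: [0.3, 0.1, -6.6]
width: 0.278
grasp_force: 59.5
```

>>> send_rows(travel=[[0,0,0.7],[0,0,0.7],[0,0,0],[0,0,0]], angular=[[0,0,0],[0,0,0],[0,0,0],[0,0,0]], claw=[-0.7,-0.7,-0.7,-0.7])

```text
time: 25.95
position: [0.5703, -0.0192, 0.0767]
eef_rot: [[0.132, 0.991, -0.0], [0.991, -0.132, -0.0], [-0.0, -0.0, -1.0]]
ft_force: [0.5, -0.5, -7.0]
width: 0.28
grasp_force: 59.5
```

>>> send_rows(travel=[[0,0,0.5],[0,0,0.5],[0,0,0],[0,0,0]], angular=[[0,0,0],[0,0,0],[0,0,0],[0,0,0]], claw=[-0.7,-0.7,-0.7,-0.7])

```text
time: 26.35
position: [0.5703, -0.0192, 0.0757]
eef_rot: [[0.132, 0.991, -0.0], [0.991, -0.132, -0.0], [-0.0, -0.0, -1.0]]
ft_force: [-0.1, 0.1, -6.4]
width: 0.282
grasp_force: 59.5
```

>>> send_rows(travel=[[0,0,0.4],[0,0,0],[0,0,0]], angular=[[0,0,0],[0,0,0],[0,0,0]], claw=[-0.7,-0.7,-0.7])

```text
time: 26.65
position: [0.5703, -0.0192, 0.0756]
eef_rot: [[0.132, 0.991, 0.0], [0.991, -0.132, 0.0], [0.0, 0.0, -1.0]]
ft_force: [0.0, 1.2, -2.5]
width: 0.282
grasp_force: 59.8
```

>>> send_rows(travel=[[0,0,0.2],[0,0,0],[0,0,0],[0,0,0],[0,0,0],[0,0,0],[0,0,0]], angular=[[0,0,0],[0,0,0],[0,0,0],[0,0,0],[0,0,0],[0,0,0],[0,0,0]], claw=[-0.7,-0.7,-0.4,-0.3,-0.2,0.1,0.3])

```text
time: 27.35
position: [0.5711, -0.0193, 0.0755]
eef_rot: [[0.132, 0.991, 0.002], [0.991, -0.132, -0.0], [-0.0, 0.002, -1.0]]
ft_force: [-0.2, -0.5, -0.8]
width: 0.654
grasp_force: 0.0
```

>>> send_rows(travel=[[0,0,0],[0,0,-5],[0,0,-15],[0,0,-25],[0,0,-30],[0,0,-30],[0,0,-20],[0,0,0],[0,0,0]], angular=[[0,0,0],[0,0,0],[0,0,0],[0,0,0],[0,0,0],[0,0,0],[0,0,0],[0,0,0],[0,0,0]], claw=[0.5,0.5,0.6,0.6,0.6,0.6,0.6,0.6,0.6])

```text
time: 28.25
position: [0.5701, -0.0191, 0.2002]
eef_rot: [[0.132, 0.991, 0.0], [0.991, -0.132, 0.0], [0.0, 0.0, -1.0]]
ft_force: [0.3, 0.2, -0.6]
width: 0.798
grasp_force: 0.0
```

```bash
python3 - <<'E'
from h import *
w=cap("wrist","w8.png"); print(manip.read_state()["time"])
E
```

```text
28.3
```

View pics/w8.png

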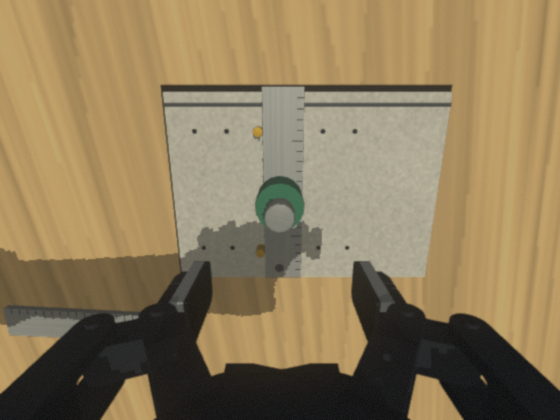

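The weight, at about (279,205), stands on the bar (columns 263–304) between the pins at (258,131) and (260,251). Both pins touch the bar's edge, so I'm handing in.

```bash
python3 -c "
from cell import manip
print(manip.hand_in())"
```

```text
the job is handed in; nothing more can be done
None
```

I handed the job in at about 28 s; no pass or fail came back. In the last wrist picture the straightedge lies against both brass pins and the green weight stands upright on it between them, roughly 4 mm from its centre line, with the gripper clear. I didn't measure the force on each pin separately, but the total push peaked at about 6 N.

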